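# Third hand at the terminal-strip jig

### The job

Lay the long white screw-terminal strip flat on the plate of the assembly jig, between the two end blocks, then push it back until the sprung plunger is in and the strip's long side is flush along the fence. Finish while still pushing it there with a steady 12 newtons or so (8 to 20 in all, and never a hard shove), so that a colleague can screw it down: the program ends holding, not letting go. Leave the other things on the bench where they are.

Things in the scene. Friction and masses are not known exactly. Their poses are not given: they have to be found in the camera images.
- strip: terminal strip to be fastened: straight white plastic bar with twelve brass screws along its raised top, 150 mm long, 20 wide, 22 high (lower 16 mm full width, ridge on top 11 mm wide), about 80 g, loose, flat on the bench. Origin: centre of its underside; y along its length, x across, z up. Either long side may face the fence
- jig: assembly jig, fixed to the bench: aluminium plate 150 (x) x 230 (y) x 10 mm with a steel fence and, in front of it, two dark end blocks (x 13 to 47, inner faces at y = +-86, tops 24 mm above the bench). Origin: centre of the plate's underside; x points from the open front to the fence, y along the fence, z up. Plate free from x = -75 to the fence face at x = 50; a switch body behind the fence
- fence: the jig's fence: a straight steel bar 212 mm long (y), 15 mm thick, 22 mm high, standing on the plate, fixed. Origin: middle of the foot of its front face, at the level of the plate's top (10 mm above the bench); x points into the fence, y along it. The strip is flush when its origin lies 10 mm in front of this face (x = -10 mm)
- seat (a point): the same point as the fence's origin: middle of the foot of the fence's front face, on the plate's top; axes as the jig's
- plunger_nose (a point): tip of the plunger: a round steel pin of 10 mm diameter in the middle of the fence, its axis 9 mm above the plate, standing 10 mm out of the fence's front face when free
- plunger (a joint): how far the plunger is pushed in (m): 0 free, 0.010 when its tip is level with the fence's face (fully in). Its spring resists with 2 N at 0, rising evenly to 5 N at 0.010; it springs back
- tape_roll: bystander: roll of amber tape, 62 mm across, 20 mm high, lying flat; origin: centre of its underside
- jar: bystander: small jar with a yellow lid, 40 mm across, 42 mm high; origin: centre of its underside
- cutter: bystander: blue-handled side cutter, 118 x 44 x 11 mm, lying flat; origin: centre of its underside
- screwdriver: bystander: green and black screwdriver, 134 mm long (y), 18 mm thick; origin: centre of its underside
- reel: bystander: black reel of solder, 52 mm across, 31 mm high, standing on its flange; origin: centre of its underside
- case: bystander: small red case, 41 x 91 x 30 mm; origin: centre of its underside

How it is judged:
By the outcome, as a careful person would: the job done as asked, in the order asked, and still so for the second after the job is handed in, while the arm keeps its last pose, push and grip.
It also fails if it takes over 61 s, if anything falls off the work surface, if the arm or the gripper's body presses on something with over 40 N, if the wrist force passes 120 N, or if a joint passes its speed limit or range.

### The arm

A 6-joint arm with a two-finger parallel gripper is mounted at the origin on a cart in front of the work surface, level with it; the furniture and walls round the work are solid. World frame = base frame: x ahead of the robot, y to its left, z up, the work surface at z = 0. Lengths are in m, angles in rad, forces in N, time in s.
With the tool pointing down it reaches from about 0.35 to 0.975 m from the base axis. Payload 4.9 kg.
Tool frame: the origin (TCP) lies midway between the tips of the shut fingers; the grasp point (between the pads) lies manip.tcp_to_grasp behind it (manip.tcp_to_grasp is the distance from the TCP to the grasp point, in m); z points along the fingers, y is the line along which they close (so a half turn about z gives the same grasp; the last joint's range is limited). The gripper opens to 85 mm and grips with 20 to 120 N. Pads are 22 mm wide; open, the fingers measure 114 mm over their backs; the gripper's body (76 mm by 85 mm) begins 54 mm behind the grasp point. The pads swing forward as they close: fully open they stand 13 mm farther back than shut.
Start: joints at [-1.468, 0.053, 1.613, -0, 1.476, -0.119], TCP at [0.137, -0.61, 0.231] pointing down, gripper open.
Joint ranges: [-3.01, 3.01], [-1.01, 2.22], [0.06, 2.58], [-1.02, 4.17], [0.09, 2.62], [-3.14, 3.14]. Speed limits (rad/s): [2.57, 2.57, 3.14, 3.14, 3.14, 3.14].

### API

Orientations are given as a unit quaternion [w, x, y, z].
In Python, from plant import manip, grab_frame, calibration, job_done gives the robot as it stands.
- The arm moves only by the tool send_rows, never from a script. Its argument "rows" is a list of rows, each an object of numbers: "x", "y", "z": the shift along the tool's x, y, z normalised to -1 to 1, where 1 is 15 cm; "wx", "wy", "wz": the turn, a rotation vector about the tool's x, y, z normalised to -1 to 1, where 1 is pi/4 rad; "hand": the opening, from -1 (shut) to 1 (fully open). In form: [{"x": .., "y": .., "z": .., "wx": .., "wy": .., "wz": .., "hand": ..}, ...]. A call has exactly 10 rows; each row shifts and turns the commanded pose from where the row before left it, along the tool's axes as they then stand; what a row does not reach is not made up. A row lasts 1/12 s, in which the tool goes at most 41.7 mm and 7.16 degrees, less where a joint would pass 70% of its speed; a pose out of reach is approached as far as the arm can. A call with a number of a shift or a turn outside -1 to 1 is refused whole. A call with a gripper value outside its range is refused whole. The fingers move at their own pace and stop on an object; the grip force is fixed at half the most. Time passes only in rows, so rows that do not move let the fingers close, or fill a call up. It gives the time, the measured TCP pose, the force, the opening and the grip force at its end, in the units of the state.
- manip.state(): the state, without advancing time (a new reading comes with each control period).
- grab_frame(name): name is "scene" or "top"; returns the picture (420x560x3 uint8, blue, green, red); there is no depth.
- calibration(name): a dict with "camera_matrix" (3x3 intrinsics, pixels), "R" (3x3) and "t" (3): a world point X has camera coordinates R X + t. Camera axes: x right, y down, z forward; pixel columns grow to the right and rows downward; lengths in m; the calibration is good to about 2 mm. A picture is of the moment at which its call begins. calibration takes no time and is no camera call.
- job_done(): hands the job in; it is judged then, once.
The state is a dict: "time": time; "joint_pos": joint angles; "joint_vel": joint speeds; "joint_efforts": joint torques, N m; "tool_pos": TCP position; "tool_rot": TCP orientation; "contact_force": force on the tool from outside, world axes, zero at the start; "ft_torque": the same for the moment, N m; "gripper_width": opening from 0.0 (shut) to 1.0 (fully open); "grasp_force": force on a finger pad.
Only numpy, scipy, OpenCV 4.12 (cv2) and the standard library are available. Lean on these libraries where they do the work, as an engineer would, in place of code of your own. Each camera call takes 0.05 s, during which the arm holds its last target. There are 200 camera calls.

## Working session

There is one attempt and no reset: what is moved stays moved. The work goes in short steps, Python scripts to look and compute and a tool call to move; the robot and the scene stay as the last step left them, time stands still between calls to the robot, and variables do not carry over. Pictures are saved under pics/ and viewed, at most 10 in all, crops included, and the job is handed in when it is done.

Besides the shell and the picture viewer there is one more tool, called after ">>>" by a JSON object that holds its "op" and its "data", one argument or row to a line. send_rows: Moves the arm, as the interface text tells. Scaled input: -1 to 1 covers 15 cm each way for a shift and pi/4 rad each way for a turn. Its arguments: {"type":"object","properties":{"rows":{"type":"array","items":{"type":"object","properties":{"x":{"type":"number","minimum":-1,"maximum":1},"y":{"type":"number","minimum":-1,"maximum":1},"z":{"type":"number","minimum":-1,"maximum":1},"wx":{"type":"number","minimum":-1,"maximum":1},"wy":{"type":"number","minimum":-1,"maximum":1},"wz":{"type":"number","minimum":-1,"maximum":1},"hand":{"type":"number"}}}}},"required":["rows"]}

```bash
mkdir -p pics; ls
python3 - <<'E'
from plant import manip, grab_frame, calibration
import cv2
for n in("scene","top"):
    cv2.imwrite(f"pics/{n}0.png",grab_frame(n)); c=calibration(n); print(n,c)
print(manip.tcp_to_grasp, manip.state())
E
```

```text
pics
scene {'camera_matrix': array([[420.51992863,   0.        , 278.05824246],
       [  0.        , 420.51992863, 208.38782975],
       [  0.        ,   0.        ,   1.        ]]), 'R': array([[-0.63437824, -0.77300074,  0.00583981],
       [-0.43709782,  0.35246156, -0.82747589],
       [ 0.63758116, -0.52748527, -0.56147089]]), 't': array([0.31445857, 0.25734479, 0.85677012])}
top {'camera_matrix': array([[406.06753579,   0.        , 279.189948  ],
       [  0.        , 406.06753579, 213.22479536],
       [  0.        ,   0.        ,   1.        ]]), 'R': array([[ 0.00876129, -0.99979119,  0.01846122],
       [-0.98236583, -0.0120538 , -0.18657996],
       [ 0.18676353, -0.01650099, -0.98226631]]), 't': array([-0.01059911,  0.52451051,  1.09385326])}
0.0187 {'time': 0.1, 'joint_pos': array([-1.46803344e+00,  5.33039239e-02,  1.61417454e+00, -2.61744109e-05,
        1.47602288e+00, -1.18989986e-01]), 'joint_vel': array([ 7.03132890e-04, -2.11175360e-03, -3.19821545e-03,  2.86815132e-04,
       -2.21275828e-05, -5.23332108e-04]), 'joint_efforts': array([-3.40662182e-04, -3.94900775e+01, -3.71365070e+01, -1.38782966e-04,
        3.89389606e-03,  2.02199874e-05]), 'tool_pos': array([ 0.13740204, -0.60911658,  0.2301672 ]), 'tool_rot': array([-9.54418861e-04,  9.93858911e-01,  1.10650591e-01, -5.28382136e-06]), 'contact_force': array([ 0.37067041,  0.21291799, -0.13902746]), 'ft_torque': array([ 0.00997455, -0.07540581, -0.01062542]), 'grasp_force': 0.0, 'gripper_width': 1.0000992920358793}
```

View pics/top0.png

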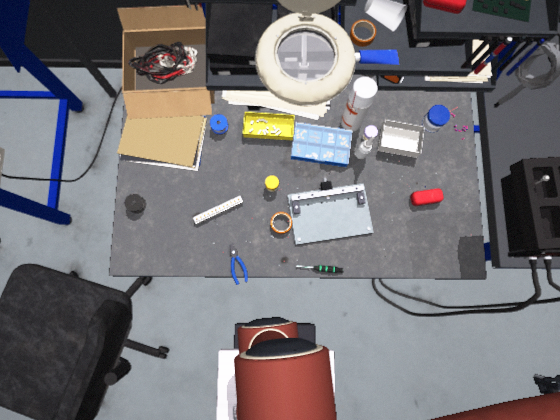

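View pics/scene0.png

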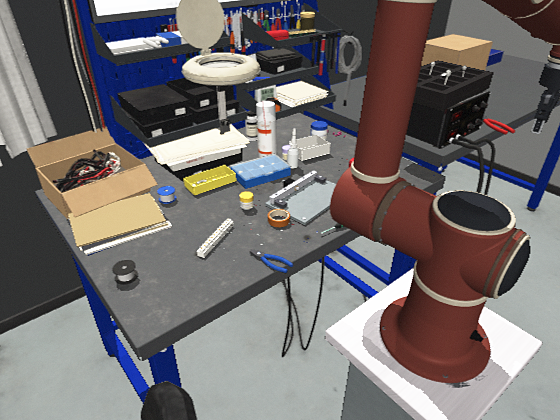

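The top view shows the strip centred near pixel (218,210). The jig plate is near (331,215), with its fence on the far side along about (290,205)-(365,188). The jar is at (271,184) and the tape at (281,223), between the strip and the jig. The scene view shows the same layout, with the strip at about (215,238).

```bash
python3 - <<'E'
import cv2,numpy as np
t=cv2.imread("pics/top0.png"); s=cv2.imread("pics/scene0.png")
a=cv2.resize(t[170:255,180:380],None,fx=4,fy=4,interpolation=cv2.INTER_CUBIC)[:, :800]
b=cv2.resize(s[165:265,190:350],None,fx=5,fy=5,interpolation=cv2.INTER_CUBIC)
cv2.imwrite("pics/tc.png",a);cv2.imwrite("pics/sc.png",b)
E
cat > h.py <<'E'
import cv2,numpy as np
from plant import manip, grab_frame, calibration
C={n:calibration(n) for n in("scene","top")}
def ray(n,uv,z):
    c=C[n]; R=np.array(c["R"]);t=np.array(c["t"])
    d=R.T@np.linalg.solve(c["camera_matrix"],[uv[0],uv[1],1.]); o=-R.T@t
    return o+d*(z-o[2])/d[2]
def proj(n,X):
    c=C[n]; p=c["camera_matrix"]@(c["R"]@np.array(X)+c["t"]); return p[:2]/p[2]
def white(im,roi,lo=170,sat=45):
    x0,y0,x1,y1=roi; h=cv2.cvtColor(im,cv2.COLOR_BGR2HSV)
    m=cv2.inRange(h,(0,0,lo),(180,sat,255)); k=np.zeros_like(m); k[y0:y1,x0:x1]=m[y0:y1,x0:x1]; 
    k=cv2.morphologyEx(k,cv2.MORPH_CLOSE,np.ones((3,3),np.uint8))
    cs,_=cv2.findContours(k,cv2.RETR_EXTERNAL,cv2.CHAIN_APPROX_NONE)
    return max(cs,key=cv2.contourArea)
E
```

```text
(no output)
```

View pics/tc.png

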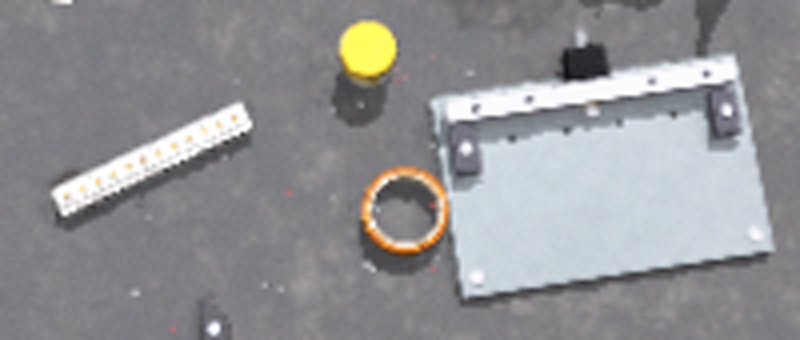

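View pics/sc.png

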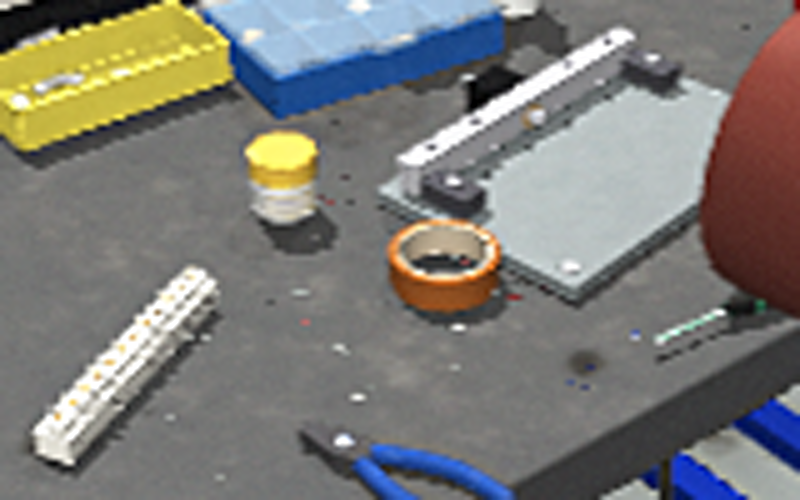

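Crop of the top view (4x, offset 180,170): plate corners are near (463,297), (770,252), (735,57) and (435,98). The strip's ends are near (60,205) and (245,115). In the scene crop (5x, offset 190,165) the plunger nose is at (535,115), and the strip runs from (55,440) to (200,280).

Run:
```python
from h import *
t=cv2.imread("pics/top0.png"); s=cv2.imread("pics/scene0.png")
f=lambda p:np.array([(p[0]+.5)/4-.5+180,(p[1]+.5)/4-.5+170])
g=lambda p:np.array([(p[0]+.5)/5-.5+190,(p[1]+.5)/5-.5+165])
img=[(463,297),(770,252),(735,57),(435,98)]
W=np.array([ray("top",f(p),.010)[:2] for p in img])
M=np.array([(-.075,.115),(-.075,-.115),(.075,-.115),(.075,.115)])
def fit(M,W):
    H=(M-M.mean(0)).T@(W-W.mean(0)); th=np.arctan2(H[0,1]-H[1,0],H[0,0]+H[1,1]); R=np.array([[np.cos(th),-np.sin(th)],[np.sin(th),np.cos(th)]])
    c=W.mean(0)-R@M.mean(0); return th,c,W-(M@R.T+c)
th,c,r=fit(M,W); print("jig",np.degrees(th),c,r*1000)
# refine: plate mask (excluding fence/blocks): front edge + side edges line fits
from numpy import cos,sin
R=np.array([[cos(th),-sin(th)],[sin(th),cos(th)]])
seat=c+R@[.05,0]; print("seat",seat)
# fence top front/back edge & scene cross check
for n,ff,p,z in [("scene",g,(378,190),.01),("scene",g,(578,300),.0),("scene",g,(535,115),.019)]:
    w=ray(n,ff(p),z)[:2]; print("jigframe scene",R.T@(w-c)*1000)
for p,z in [((449,122),.032),((740,80),.032),((445,98),.032),((735,57),.032),((593,110),.019)]:
    print("jigframe top",R.T@(ray("top",f(p),z)[:2]-c)*1000)
# strip
for n,im,roi in [("top",t,(190,190,247,230)),("scene",s,(190,210,240,262))]:
    k=white(im,roi,150,60); rc=cv2.minAreaRect(k); print(n,rc,cv2.contourArea(k))
    bp=cv2.boxPoints(rc)
    for z in(.008,.016,.022):
        w=np.array([ray(n,p,z)[:2] for p in bp]); e=[w[1]-w[0],w[2]-w[1]]; L=max(e,key=np.linalg.norm); S=min(e,key=np.linalg.norm)
        print(z,w.mean(0),np.degrees(np.arctan2(L[1],L[0])),np.linalg.norm(L),np.linalg.norm(S))
```

```text
jig 8.642778286652035 [ 0.53362633 -0.15399706] [[ 0.7655074  -1.51086368]
 [ 1.36765408  3.10208121]
 [-1.26442119  1.6548867 ]
 [-0.86874028 -3.24610423]]
seat [ 0.58305855 -0.14648338]
jigframe scene [ 72.57389873 118.09907679]
jigframe scene [-75.07658974 112.79497254]
jigframe scene [49.56835626  1.7891782 ]
jigframe top [ 49.63836325 106.17510053]
jigframe top [  51.45140005 -107.76739287]
jigframe top [ 67.58150534 106.42221299]
jigframe top [  68.91126711 -107.26024632]
jigframe top [46.83082938 -0.43037169]
top ((217.46168518066406, 208.91790771484375), (7.853586673736572, 52.86068344116211), 64.98310089111328) 357.0
0.008 [0.5432882  0.17398539] -63.453201092516984 0.15319180144874128 0.023646794586154183
0.016 [0.54169284 0.17288477] -63.45320109251696 0.1521394015800133 0.02348434539969017
0.022 [0.54049633 0.17205931] -63.45320109251695 0.15135010167846732 0.023362508509842148
scene ((214.84307861328125, 237.8305206298828), (13.397926330566406, 49.5152587890625), 47.202598571777344) 396.5
0.008 [0.54243014 0.17379403] -66.95229218690825 0.16698919654149125 0.05476808537297314
0.016 [0.53334784 0.17882807] -66.95229218690827 0.16503656815133347 0.054127674372808326
0.022 [0.52653611 0.1826036 ] -66.95229218690827 0.16357209685871518 0.05364736612268473
```

>>> {"op": "send_rows", "data": {
  "rows": [
    {"x":0.12,"y":-0.008,"wz":-0.037,"hand":0.2},
    {"x":0.27,"y":-0.008,"wz":-0.083,"hand":0.2},
    {"x":0.27,"y":-0.008,"wz":-0.083,"hand":0.2},
    {"x":0.27,"y":-0.008,"wz":-0.083,"hand":0.2},
    {"x":0.27,"y":-0.008,"wz":-0.083,"hand":0.2},
    {"x":0.27,"y":-0.008,"wz":-0.083,"hand":0.2},
    {"x":0.27,"y":-0.008,"wz":-0.083,"hand":0.2},
    {"x":0.27,"y":-0.008,"wz":-0.083,"hand":0.2},
    {"x":0.27,"y":-0.008,"wz":-0.083,"hand":0.2},
    {"x":0.27,"y":-0.008,"wz":-0.083,"hand":0.2}
  ]
}}

```text
invalid input at $.rows[0]: expected keys x, y, z, wx, wy, wz, hand
```

>>> {"op": "send_rows", "data": {
  "rows": [
    {"x":0.27,"y":-0.008,"wz":-0.083,"hand":0.2},
    {"x":0.27,"y":-0.008,"wz":-0.083,"hand":0.2},
    {"x":0.27,"y":-0.008,"wz":-0.083,"hand":0.2},
    {"x":0.27,"y":-0.008,"wz":-0.083,"hand":0.2},
    {"x":0.27,"y":-0.008,"wz":-0.083,"hand":0.2},
    {"x":0.27,"y":-0.008,"wz":-0.083,"hand":0.2},
    {"x":0.27,"y":-0.008,"wz":-0.083,"hand":0.2},
    {"x":0.27,"y":-0.008,"wz":-0.083,"hand":0.2},
    {"x":0.27,"y":-0.008,"wz":-0.083,"hand":0.2},
    {"x":0.12,"y":-0.008,"wz":-0.037,"hand":0.2}
  ]
}}

```text
invalid input at $.rows[0]: expected keys x, y, z, wx, wy, wz, hand
```

>>> {"op": "send_rows", "data": {
  "rows": [
    {"x":0.12,"y":-0.008,"z":0,"wx":0,"wy":0,"wz":-0.037,"hand":0.2},
    {"x":0.27,"y":-0.008,"z":0,"wx":0,"wy":0,"wz":-0.083,"hand":0.2},
    {"x":0.27,"y":-0.008,"z":0,"wx":0,"wy":0,"wz":-0.083,"hand":0.2},
    {"x":0.27,"y":-0.008,"z":0,"wx":0,"wy":0,"wz":-0.083,"hand":0.2},
    {"x":0.27,"y":-0.008,"z":0,"wx":0,"wy":0,"wz":-0.083,"hand":0.2},
    {"x":0.27,"y":-0.008,"z":0,"wx":0,"wy":0,"wz":-0.083,"hand":0.2},
    {"x":0.27,"y":-0.008,"z":0,"wx":0,"wy":0,"wz":-0.083,"hand":0.2},
    {"x":0.27,"y":-0.008,"z":0,"wx":0,"wy":0,"wz":-0.083,"hand":0.2},
    {"x":0.27,"y":-0.008,"z":0,"wx":0,"wy":0,"wz":-0.083,"hand":0.2},
    {"x":0.27,"y":-0.008,"z":0,"wx":0,"wy":0,"wz":-0.083,"hand":0.2}
  ]
}}

```text
time: 0.93
tool_pos: [0.4642, -0.4178, 0.2306]
tool_rot: [-0.0, 0.913, 0.408, -0.0]
contact_force: [0.7, -0.6, 0.1]
gripper_width: 0.599
grasp_force: 0.0
```

>>> {"op": "send_rows", "data": {
  "rows": [
    {"x":0.27,"y":-0.008,"z":0,"wx":0,"wy":0,"wz":-0.083,"hand":0.2},
    {"x":0.27,"y":-0.008,"z":0,"wx":0,"wy":0,"wz":-0.083,"hand":0.2},
    {"x":0.27,"y":-0.008,"z":0,"wx":0,"wy":0,"wz":-0.083,"hand":0.2},
    {"x":0.27,"y":-0.008,"z":0,"wx":0,"wy":0,"wz":-0.083,"hand":0.2},
    {"x":0.27,"y":-0.008,"z":0,"wx":0,"wy":0,"wz":-0.083,"hand":0.2},
    {"x":0.27,"y":-0.008,"z":0,"wx":0,"wy":0,"wz":-0.083,"hand":0.2},
    {"x":0.27,"y":-0.008,"z":0,"wx":0,"wy":0,"wz":-0.083,"hand":0.2},
    {"x":0.27,"y":-0.008,"z":0,"wx":0,"wy":0,"wz":-0.083,"hand":0.2},
    {"x":0.27,"y":-0.008,"z":0,"wx":0,"wy":0,"wz":-0.083,"hand":0.2},
    {"x":0.12,"y":-0.008,"z":0,"wx":0,"wy":0,"wz":-0.037,"hand":0.2}
  ]
}}

```text
time: 1.77
tool_pos: [0.6187, -0.072, 0.2306]
tool_rot: [-0.001, 0.745, 0.667, 0.0]
contact_force: [0.3, -0.4, 0.6]
gripper_width: 0.602
grasp_force: 0.0
```

```bash
cat >> h.py <<'E'
def move(x,y,z,yaw):
    """remaining move in tool units; yaw = heading of tool x, deg"""
    s=manip.state(); w,a,b,c=s["tool_rot"]; cur=np.degrees(2*np.arctan2(b,a)); p=s["tool_pos"]
    d=np.array([x,y,z])-p; q=np.radians(cur); ex=np.array([np.cos(q),np.sin(q)]); ey=np.array([np.sin(q),-np.cos(q)])
    dy=(yaw-cur+180)%360-180
    print("yaw",round(cur,2),"units x %.4f y %.4f z %.4f wz %.4f"%(d[:2]@ex/.15,d[:2]@ey/.15,-d[2]/.15,-dy/45),"t",s["time"])
E
python3 - <<'E'
from h import *
t=cv2.imread("pics/top0.png")
g=cv2.cvtColor(t,cv2.COLOR_BGR2GRAY).astype(float)
# subpixel edge: along scan lines, largest gradient
def edge(p0,p1,normal,z,half=4,n=40,sign=0):
    P=[]
    for a in np.linspace(.08,.92,n):
        m=np.array(p0)*(1-a)+np.array(p1)*a
        s=np.arange(-half,half+.01,.25); xy=m+s[:,None]*np.array(normal)
        v=cv2.remap(g.astype(np.float32),xy[:,0].astype(np.float32)[None],xy[:,1].astype(np.float32)[None],cv2.INTER_LINEAR)[0]
        gr=np.gradient(v)*(sign or 1); gr=gr if sign else abs(gr); P.append(ray("top",m+s[gr.argmax()]*np.array(normal),z)[:2])
    P=np.array(P,np.float32); vx,vy,x,y=cv2.fitLine(P,cv2.DIST_HUBER,0,.001,.001).ravel()
    r=(P-[x,y])@[-vy,vx]; return np.degrees(np.arctan2(vy,vx)),np.array([x,y]),np.median(abs(r))*1000
f=lambda p:np.array([(p[0]+.5)/4-.5+180,(p[1]+.5)/4-.5+170])
for nm,a,b,nv,z,sg in [("front",(463,297),(770,252),(0,1),.01,-1),("left",(437,105),(463,297),(1,0),.01,1),("right",(735,60),(770,252),(1,0),.01,-1),("fencefront",(449,122),(740,80),(0,1),.032,-1),("fenceback",(445,98),(735,57),(0,1),.032,1)]:
    print(nm,edge(f(a),f(b),nv,z,sign=sg))
move(.5415,.173,.10,116.5)
E
```

```text
front (np.float32(-80.683784), array([ 0.4609968 , -0.16411716], dtype=float32), np.float32(0.7225218))
left (np.float32(10.402739), array([ 0.5120995, -0.0405023], dtype=float32), np.float32(1.4702978))
right (np.float32(9.414887), array([ 0.54462737, -0.26795608], dtype=float32), np.float32(0.70163494))
fencefront (np.float32(-80.733986), array([ 0.583967  , -0.14413391], dtype=float32), np.float32(0.71448016))
fenceback (np.float32(-80.80417), array([ 0.6049863 , -0.15748471], dtype=float32), np.float32(0.8578404))
yaw 83.63 units x 1.5660 y -0.6928 z 0.8708 wz -0.7304 t 1.7667
```

>>> {"op": "send_rows", "data": {
  "rows": [
    {"x":0.156,"y":-0.069,"z":0.08,"wx":0,"wy":0,"wz":-0.073,"hand":0.2},
    {"x":0.16,"y":-0.06,"z":0.08,"wx":0,"wy":0,"wz":-0.073,"hand":0.2},
    {"x":0.163,"y":-0.051,"z":0.08,"wx":0,"wy":0,"wz":-0.073,"hand":0.2},
    {"x":0.166,"y":-0.041,"z":0.08,"wx":0,"wy":0,"wz":-0.073,"hand":0.2},
    {"x":0.168,"y":-0.032,"z":0.08,"wx":0,"wy":0,"wz":-0.073,"hand":0.2},
    {"x":0.17,"y":-0.022,"z":0.08,"wx":0,"wy":0,"wz":-0.073,"hand":0.2},
    {"x":0.171,"y":-0.012,"z":0.08,"wx":0,"wy":0,"wz":-0.073,"hand":0.2},
    {"x":0.171,"y":-0.003,"z":0.08,"wx":0,"wy":0,"wz":-0.073,"hand":0.2},
    {"x":0.171,"y":0.007,"z":0.08,"wx":0,"wy":0,"wz":-0.073,"hand":0.2},
    {"x":0.17,"y":0.017,"z":0.08,"wx":0,"wy":0,"wz":-0.073,"hand":0.2}
  ]
}}

```text
time: 2.6
tool_pos: [0.5419, 0.1697, 0.1103]
tool_rot: [-0.0, 0.528, 0.849, -0.0]
contact_force: [0.7, -0.1, 1.0]
gripper_width: 0.596
grasp_force: 0.0
```

Run:
```python
from h import *
move(.5415,.173,.008,116.5)
s=grab_frame("scene"); cv2.imwrite("pics/s1.png",cv2.resize(s[140:270,130:290],None,fx=4,fy=4,interpolation=cv2.INTER_CUBIC))
```

```text
yaw 116.28 units x 0.0208 y 0.0071 z 0.6817 wz -0.0049 t 2.6
```

View pics/s1.png

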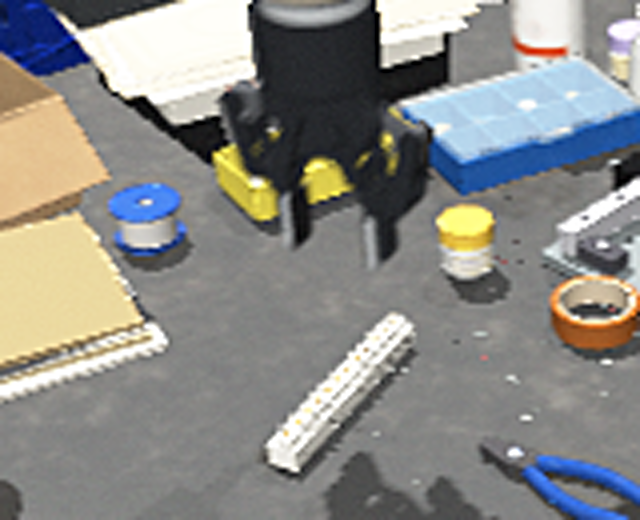

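The crop shows the open gripper above the strip, lined up across it at about (335,240), with nothing near its way down.

>>> {"op": "send_rows", "data": {
  "rows": [
    {"x":0.003,"y":0.001,"z":0.08,"wx":0,"wy":0,"wz":-0.005,"hand":0.2},
    {"x":0.003,"y":0.001,"z":0.1,"wx":0,"wy":0,"wz":0,"hand":0.2},
    {"x":0.003,"y":0.001,"z":0.1,"wx":0,"wy":0,"wz":0,"hand":0.2},
    {"x":0.003,"y":0.001,"z":0.1,"wx":0,"wy":0,"wz":0,"hand":0.2},
    {"x":0.003,"y":0.001,"z":0.1,"wx":0,"wy":0,"wz":0,"hand":0.2},
    {"x":0.003,"y":0.001,"z":0.08,"wx":0,"wy":0,"wz":0,"hand":0.2},
    {"x":0.003,"y":0.001,"z":0.06,"wx":0,"wy":0,"wz":0,"hand":0.2},
    {"x":0,"y":0,"z":0.04,"wx":0,"wy":0,"wz":0,"hand":0.2},
    {"x":0,"y":0,"z":0.03,"wx":0,"wy":0,"wz":0,"hand":0.2},
    {"x":0,"y":0,"z":0,"wx":0,"wy":0,"wz":0,"hand":0.2}
  ]
}}

```text
time: 3.48
tool_pos: [0.5421, 0.1717, 0.007]
tool_rot: [-0.0, 0.527, 0.85, -0.0]
contact_force: [-0.2, 0.1, -0.7]
gripper_width: 0.604
grasp_force: 0.0
```

>>> {"op": "send_rows", "data": {
  "rows": [
    {"x":0,"y":0,"z":0,"wx":0,"wy":0,"wz":0,"hand":0},
    {"x":0,"y":0,"z":0,"wx":0,"wy":0,"wz":0,"hand":-0.2},
    {"x":0,"y":0,"z":0,"wx":0,"wy":0,"wz":0,"hand":-0.4},
    {"x":0,"y":0,"z":0,"wx":0,"wy":0,"wz":0,"hand":-0.6},
    {"x":0,"y":0,"z":0,"wx":0,"wy":0,"wz":0,"hand":-1},
    {"x":0,"y":0,"z":0,"wx":0,"wy":0,"wz":0,"hand":-1},
    {"x":0,"y":0,"z":0,"wx":0,"wy":0,"wz":0,"hand":-1},
    {"x":0,"y":0,"z":0,"wx":0,"wy":0,"wz":0,"hand":-1},
    {"x":0,"y":0,"z":0,"wx":0,"wy":0,"wz":0,"hand":-1},
    {"x":0,"y":0,"z":0,"wx":0,"wy":0,"wz":0,"hand":-1}
  ]
}}

```text
time: 4.32
tool_pos: [0.5433, 0.1721, 0.0089]
tool_rot: [0.001, 0.527, 0.85, 0.001]
contact_force: [0.2, -0.2, 6.1]
gripper_width: 0.209
grasp_force: 59.3
```

>>> {"op": "send_rows", "data": {
  "rows": [
    {"x":0,"y":0,"z":-0.02,"wx":0,"wy":0,"wz":0,"hand":-1},
    {"x":0,"y":0,"z":-0.04,"wx":0,"wy":0,"wz":0,"hand":-1},
    {"x":0,"y":0,"z":-0.07,"wx":0,"wy":0,"wz":0,"hand":-1},
    {"x":0,"y":0,"z":-0.1,"wx":0,"wy":0,"wz":0,"hand":-1},
    {"x":0,"y":0,"z":-0.1,"wx":0,"wy":0,"wz":0,"hand":-1},
    {"x":0,"y":0,"z":-0.1,"wx":0,"wy":0,"wz":0,"hand":-1},
    {"x":0,"y":0,"z":-0.1,"wx":0,"wy":0,"wz":0,"hand":-1},
    {"x":0,"y":0,"z":-0.08,"wx":0,"wy":0,"wz":0,"hand":-1},
    {"x":0,"y":0,"z":-0.04,"wx":0,"wy":0,"wz":0,"hand":-1},
    {"x":0,"y":0,"z":-0.02,"wx":0,"wy":0,"wz":0,"hand":-1}
  ]
}}

```text
time: 5.15
tool_pos: [0.543, 0.172, 0.1099]
tool_rot: [0.001, 0.527, 0.85, 0.001]
contact_force: [0.2, -0.5, -0.5]
gripper_width: 0.211
grasp_force: 58.7
```

Run:
```python
from h import *
t=grab_frame("top"); s=grab_frame("scene"); cv2.imwrite("pics/t2f.png",t); cv2.imwrite("pics/s2f.png",s)
a=cv2.resize(s[120:260,150:270],None,fx=4,fy=4,interpolation=cv2.INTER_CUBIC);b=cv2.resize(t[180:240,170:250],None,fx=4,fy=4,interpolation=cv2.INTER_CUBIC)
o=np.zeros((560,800,3),np.uint8);o[:,:480]=a;o[:240,480:]=b;cv2.imwrite("pics/c2.png",o)
m=manip.state();print(m["tool_pos"],m["gripper_width"],m["contact_force"],m["ft_torque"])
# target: jig-frame (-0.005,0) with yaw 9.27 
c=np.array([.5349,-.1531]);a=np.radians(9.27);e=np.array([np.cos(a),np.sin(a)])
p=c-.005*e; print(p); move(*p,.11,99.27)
```

```text
[0.54250375 0.17195438 0.10864034] 0.21111585556744006 [-0.141994   -0.78328389 -1.50109198] [ 0.00221469 -0.01238473 -0.0482458 ]
[ 0.5299653  -0.15390544]
yaw 116.34 units x -1.9097 y -1.0390 z -0.0091 wz 0.3794 t 5.25
```

View pics/c2.png

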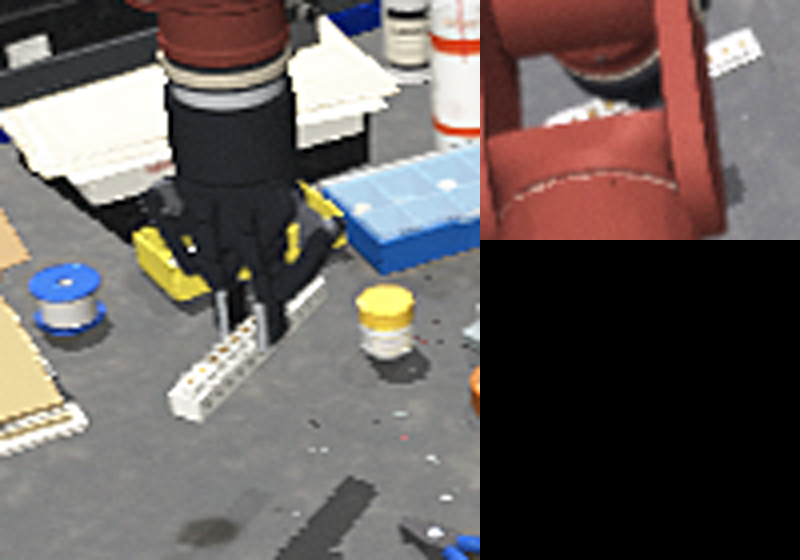

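The strip is gripped and hangs level. In the left crop (4x, offset 150,120) its near end is at about (190,415) and its far end at (322,283).

Run:
```python
from h import *
s=cv2.imread("pics/s2f.png"); m=manip.state(); p=m["tool_pos"]
q=np.radians(116.34); ex=np.array([np.cos(q),np.sin(q)]); ey=np.array([np.sin(q),-np.cos(q)])
g=lambda a:np.array([(a[0]+.5)/4-.5+150,(a[1]+.5)/4-.5+120])
zb=p[2]-.0089
for nm,a,z in [("near bottom front",(192,420),0),("near bottom far",(172,412),0),("near top full",(168,393),.016),("far end top",(322,280),.022),("far end mid",(325,290),.016)]:
    d=ray("scene",g(a),zb+z)[:2]-p[:2]; print(nm,"along",d@ex*1000,"across",d@ey*1000)
print("pred of ends:")
for L in(-.075,.075):
  for w,z in((-.01,0),(.01,0),(-.0055,.022),(.0055,.022),(.01,.016)):
    u=proj("scene",[*(p[:2]+L*ex+w*ey),zb+z]); print(L,w,z,((u+.5-[150,120])*4-.5).round())
```

```text
near bottom front along 77.20167692548952 across -3.5036874825992768
near bottom far along 75.38780345286065 across 11.766520654153897
near top full along 78.12614884029166 across 10.674708969371379
far end top along -62.313997343639905 across -13.691189514565938
far end mid along -60.738538277919176 across -16.410352104284122
pred of ends:
-0.075 -0.01 0 [329. 298.]
-0.075 0.01 0 [302. 291.]
-0.075 -0.0055 0.022 [321. 268.]
-0.075 0.0055 0.022 [306. 264.]
-0.075 0.01 0.016 [301. 271.]
0.075 -0.01 0 [203. 421.]
0.075 0.01 0 [175. 412.]
0.075 -0.0055 0.022 [193. 389.]
0.075 0.0055 0.022 [177. 384.]
0.075 0.01 0.016 [172. 390.]
```

>>> {"op": "send_rows", "data": {
  "rows": [
    {"x":-0.114,"y":-0.062,"z":0,"wx":0,"wy":0,"wz":0.038,"hand":-1},
    {"x":-0.194,"y":-0.098,"z":0,"wx":0,"wy":0,"wz":0.038,"hand":-1},
    {"x":-0.236,"y":-0.111,"z":0,"wx":0,"wy":0,"wz":0.038,"hand":-1},
    {"x":-0.239,"y":-0.104,"z":0,"wx":0,"wy":0,"wz":0.038,"hand":-1},
    {"x":-0.242,"y":-0.097,"z":0,"wx":0,"wy":0,"wz":0.038,"hand":-1},
    {"x":-0.245,"y":-0.09,"z":0,"wx":0,"wy":0,"wz":0.038,"hand":-1},
    {"x":-0.248,"y":-0.082,"z":0,"wx":0,"wy":0,"wz":0.038,"hand":-1},
    {"x":-0.208,"y":-0.062,"z":0,"wx":0,"wy":0,"wz":0.038,"hand":-1},
    {"x":-0.168,"y":-0.045,"z":0,"wx":0,"wy":0,"wz":0.038,"hand":-1},
    {"x":-0.143,"y":-0.03,"z":0,"wx":0,"wy":0,"wz":0.038,"hand":-1}
  ]
}}

```text
time: 6.08
tool_pos: [0.5287, -0.158, 0.1069]
tool_rot: [-0.001, 0.649, 0.761, -0.0]
contact_force: [0.4, 0.2, -0.1]
gripper_width: 0.208
grasp_force: 58.7
```

Run:
```python
from h import *
c=np.array([.5349,-.1531]);a=np.radians(9.27);e=np.array([np.cos(a),np.sin(a)]);n=np.array([-e[1],e[0]])
p=c-.005*e-.0025*n; move(*p,.020,99.27)
m=manip.state();print(m["tool_rot"],m["gripper_width"])
t=grab_frame("top"); s=grab_frame("scene"); cv2.imwrite("pics/t3f.png",t); cv2.imwrite("pics/s3f.png",s)
o=np.zeros((500,800,3),np.uint8)
o[:, :480]=cv2.resize(s[140:265,215:335],None,fx=4,fy=4,interpolation=cv2.INTER_CUBIC);o[:360,480:]=cv2.resize(t[165:255,280:360],None,fx=4,fy=4,interpolation=cv2.INTER_CUBIC)
cv2.imwrite("pics/c3.png",o)
```

```text
yaw 99.06 units x 0.0091 y 0.0127 z 0.5796 wz -0.0047 t 6.0833
[-1.03867382e-03  6.49045724e-01  7.60748564e-01 -4.38798125e-04] 0.20831935946486574
```

View pics/c3.png

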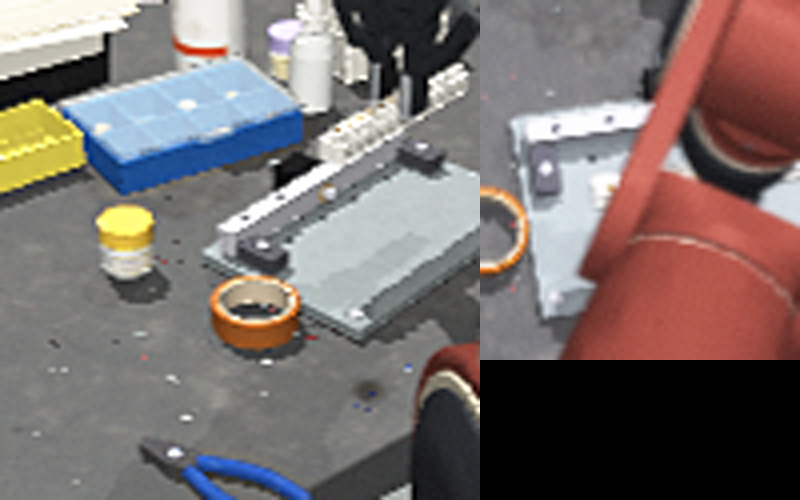

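The strip hovers over the jig. In the top half (offset 280,165, 4x, shifted 480) its left end shows at about (593,190). In the scene half (offset 215,140) it runs from (320,150) to (468,75).

Run:
```python
from h import *
p=manip.state()["tool_pos"];a=np.radians(9.06);e=np.array([np.cos(a),np.sin(a)]);n=np.array([-e[1],e[0]])
d=p[2]-.0089
for nm,cam,uv,z in [("L top","top",((592.5-480)/4-.5+280,(190.5)/4-.5+165),.016),("L sc bottom-left","scene",(320.5/4-.5+215,152/4-.5+140),.008),("R sc top","scene",(468/4-.5+215,70/4-.5+140),.016),("R sc bot","scene",(468/4-.5+215,90/4-.5+140),.0)]:
    w=ray(cam,uv,d+z)[:2]-p[:2]; print(nm,"along %.1f across %.1f"%(w@n*1e3,w@e*1e3))
```

```text
L top along 80.3 across -0.3
L sc bottom-left along 80.0 across 4.0
R sc top along -77.4 across -8.3
R sc bot along -77.0 across -10.1
```

>>> {"op": "send_rows", "data": {
  "rows": [
    {"x":0.009,"y":0.012,"z":0.04,"wx":0,"wy":0,"wz":-0.005,"hand":-1},
    {"x":0,"y":0,"z":0.07,"wx":0,"wy":0,"wz":0,"hand":-1},
    {"x":0,"y":0,"z":0.09,"wx":0,"wy":0,"wz":0,"hand":-1},
    {"x":0,"y":0,"z":0.1,"wx":0,"wy":0,"wz":0,"hand":-1},
    {"x":0,"y":0,"z":0.09,"wx":0,"wy":0,"wz":0,"hand":-1},
    {"x":0,"y":0,"z":0.07,"wx":0,"wy":0,"wz":0,"hand":-1},
    {"x":0,"y":0,"z":0.05,"wx":0,"wy":0,"wz":0,"hand":-1},
    {"x":0,"y":0,"z":0.03,"wx":0,"wy":0,"wz":0,"hand":-1},
    {"x":0,"y":0,"z":0.02,"wx":0,"wy":0,"wz":0,"hand":-1},
    {"x":0,"y":0,"z":0.01,"wx":0,"wy":0,"wz":0,"hand":-1}
  ]
}}

```text
time: 7.02
tool_pos: [0.5316, -0.1545, 0.0226]
tool_rot: [0.0, 0.646, 0.763, 0.0]
contact_force: [-0.1, -0.2, -1.2]
gripper_width: 0.209
grasp_force: 58.7
```

>>> {"op": "send_rows", "data": {
  "rows": [
    {"x":-0.01,"y":-0.004,"z":0.004,"wx":0,"wy":0,"wz":0,"hand":-1},
    {"x":0,"y":0,"z":0.004,"wx":0,"wy":0,"wz":0,"hand":-1},
    {"x":0,"y":0,"z":0.004,"wx":0,"wy":0,"wz":0,"hand":-1},
    {"x":0,"y":0,"z":0.004,"wx":0,"wy":0,"wz":0,"hand":-1},
    {"x":0,"y":0,"z":0.004,"wx":0,"wy":0,"wz":0,"hand":-1},
    {"x":0,"y":0,"z":0,"wx":0,"wy":0,"wz":0,"hand":-1},
    {"x":0,"y":0,"z":0,"wx":0,"wy":0,"wz":0,"hand":-1},
    {"x":0,"y":0,"z":0,"wx":0,"wy":0,"wz":0,"hand":-1},
    {"x":0,"y":0,"z":0,"wx":0,"wy":0,"wz":0,"hand":-1},
    {"x":0,"y":0,"z":0,"wx":0,"wy":0,"wz":0,"hand":-1}
  ]
}}

```text
time: 7.85
tool_pos: [0.5311, -0.156, 0.0198]
tool_rot: [-0.0, 0.646, 0.763, 0.0]
contact_force: [0.5, 0.1, -0.5]
gripper_width: 0.212
grasp_force: 58.7
```

>>> {"op": "send_rows", "data": {
  "rows": [
    {"x":0,"y":0,"z":0.003,"wx":0,"wy":0,"wz":0,"hand":-1},
    {"x":0,"y":0,"z":0.003,"wx":0,"wy":0,"wz":0,"hand":-1},
    {"x":0,"y":0,"z":0.003,"wx":0,"wy":0,"wz":0,"hand":-1},
    {"x":0,"y":0,"z":0,"wx":0,"wy":0,"wz":0,"hand":-1},
    {"x":0,"y":0,"z":0,"wx":0,"wy":0,"wz":0,"hand":-1},
    {"x":0,"y":0,"z":0,"wx":0,"wy":0,"wz":0,"hand":-0.5},
    {"x":0,"y":0,"z":0,"wx":0,"wy":0,"wz":0,"hand":-0.3},
    {"x":0,"y":0,"z":0,"wx":0,"wy":0,"wz":0,"hand":-0.1},
    {"x":0,"y":0,"z":0,"wx":0,"wy":0,"wz":0,"hand":-0.1},
    {"x":0,"y":0,"z":0,"wx":0,"wy":0,"wz":0,"hand":-0.1}
  ]
}}

```text
time: 8.68
tool_pos: [0.5311, -0.1561, 0.0183]
tool_rot: [-0.0, 0.646, 0.763, 0.0]
contact_force: [-0.9, 0.5, 0.4]
gripper_width: 0.447
grasp_force: 0.0
```

>>> {"op": "send_rows", "data": {
  "rows": [
    {"x":0,"y":0,"z":-0.01,"wx":0,"wy":0,"wz":0,"hand":-0.1},
    {"x":0,"y":0,"z":-0.03,"wx":0,"wy":0,"wz":0,"hand":-0.1},
    {"x":0,"y":0,"z":-0.06,"wx":0,"wy":0,"wz":0,"hand":-0.1},
    {"x":0,"y":0,"z":-0.08,"wx":0,"wy":0,"wz":0,"hand":-0.1},
    {"x":0,"y":0,"z":-0.08,"wx":0,"wy":0,"wz":0,"hand":-0.1},
    {"x":0,"y":0,"z":-0.08,"wx":0,"wy":0,"wz":0,"hand":-1},
    {"x":0,"y":-0.1,"z":0,"wx":0,"wy":0,"wz":0,"hand":-1},
    {"x":0,"y":-0.1,"z":0,"wx":0,"wy":0,"wz":0,"hand":-1},
    {"x":0,"y":-0.1,"z":0,"wx":0,"wy":0,"wz":0,"hand":-1},
    {"x":0,"y":-0.05,"z":0,"wx":0,"wy":0,"wz":0,"hand":-1}
  ]
}}

```text
time: 9.52
tool_pos: [0.4787, -0.165, 0.0707]
tool_rot: [0.001, 0.646, 0.763, 0.0]
contact_force: [0.4, 0.0, 0.0]
gripper_width: -0.003
grasp_force: 0.0
```

Run:
```python
from h import *
t=grab_frame("top"); s=grab_frame("scene"); cv2.imwrite("pics/t4f.png",t); cv2.imwrite("pics/s4f.png",s)
o=np.zeros((500,800,3),np.uint8)
o[:, :480]=cv2.resize(s[140:265,235:355],None,fx=4,fy=4,interpolation=cv2.INTER_CUBIC);o[:400,480:]=cv2.resize(t[165:265,285:365],None,fx=4,fy=4,interpolation=cv2.INTER_CUBIC)
cv2.imwrite("pics/c4.png",o)
```

```text
(no output)
```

View pics/c4.png

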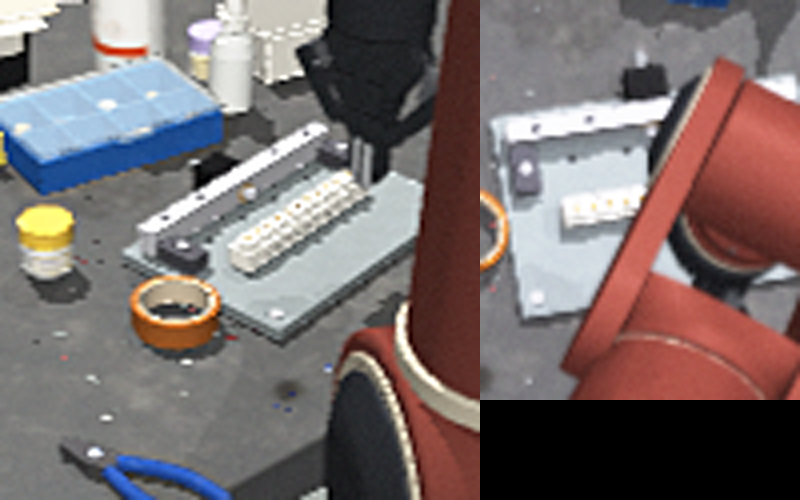

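The strip lies flat on the plate between the blocks. In the top half its left end is near (564,210). In the scene half it runs from (235,255) to (365,185).

```bash
cat >> h.py <<'E'
c=np.array([.5349,-.1531]);a=np.radians(9.27);e=np.array([np.cos(a),np.sin(a)]);n=np.array([-e[1],e[0]])
def jig(w): d=np.array(w[:2])-c; return np.round([d@e*1e3,d@n*1e3],1)
E
python3 - <<'E'
from h import *
T=lambda x,y:((x-480+.5)/4-.5+285,(y+.5)/4-.5+165)
S=lambda x,y:((x+.5)/4-.5+235,(y+.5)/4-.5+140)
print("L top back/front",jig(ray("top",T(562,196),.026)),jig(ray("top",T(566,228),.026)))
print("L sc bottom",jig(ray("scene",S(240,273),.010)),jig(ray("scene",S(231,243),.026)))
print("R sc bottom",jig(ray("scene",S(370,197),.010)), jig(ray("scene",S(350,172),.032)))
p=c-.048*e; move(*p,.0145,99.27); print(jig(manip.state()["tool_pos"]))
E
```

```text
L top back/front [ 5.7 73. ] [-17.7  74. ]
L sc bottom [-9.8 80.1] [ 5.  73.1]
R sc bottom [-18.1 -68.5] [ -4.9 -57.9]
yaw 99.41 units x 0.0179 y 0.0607 z 0.3721 wz 0.0031 t 9.6167
[-57.1  -2.7]
```

>>> {"op": "send_rows", "data": {
  "rows": [
    {"x":0.018,"y":0.03,"z":0.03,"wx":0,"wy":0,"wz":0.003,"hand":-1},
    {"x":0,"y":0.02,"z":0.05,"wx":0,"wy":0,"wz":0,"hand":-1},
    {"x":0,"y":0.01,"z":0.06,"wx":0,"wy":0,"wz":0,"hand":-1},
    {"x":0,"y":0,"z":0.06,"wx":0,"wy":0,"wz":0,"hand":-1},
    {"x":0,"y":0,"z":0.06,"wx":0,"wy":0,"wz":0,"hand":-1},
    {"x":0,"y":0,"z":0.05,"wx":0,"wy":0,"wz":0,"hand":-1},
    {"x":0,"y":0,"z":0.03,"wx":0,"wy":0,"wz":0,"hand":-1},
    {"x":0,"y":0,"z":0.02,"wx":0,"wy":0,"wz":0,"hand":-1},
    {"x":0,"y":0,"z":0.01,"wx":0,"wy":0,"wz":0,"hand":-1},
    {"x":0,"y":0,"z":0,"wx":0,"wy":0,"wz":0,"hand":-1}
  ]
}}

```text
time: 10.45
tool_pos: [0.4877, -0.1606, 0.0137]
tool_rot: [-0.0, 0.647, 0.762, -0.0]
contact_force: [0.2, -0.5, 0.5]
gripper_width: -0.001
grasp_force: 0.0
```

Run:
```python
from h import *
p=c-.0*e; move(*p,.0145,99.27); m=manip.state();print(m["tool_pos"],jig(m["tool_pos"]),m["contact_force"])
```

```text
yaw 99.33 units x -0.0017 y 0.3186 z -0.0052 wz 0.0013 t 10.45
[ 0.48769299 -0.16059044  0.01371674] [-47.8   0.2] [ 0.16343273 -0.49308742  0.53812988]
```

>>> {"op": "send_rows", "data": {
  "rows": [
    {"x":0,"y":0.03,"z":-0.003,"wx":0,"wy":0,"wz":0,"hand":-1},
    {"x":0,"y":0.03,"z":0,"wx":0,"wy":0,"wz":0,"hand":-1},
    {"x":0,"y":0.02,"z":0,"wx":0,"wy":0,"wz":0,"hand":-1},
    {"x":0,"y":0.02,"z":0,"wx":0,"wy":0,"wz":0,"hand":-1},
    {"x":0,"y":0.03,"z":0,"wx":0,"wy":0,"wz":0,"hand":-1},
    {"x":0,"y":0.03,"z":0,"wx":0,"wy":0,"wz":0,"hand":-1},
    {"x":0,"y":0.03,"z":0,"wx":0,"wy":0,"wz":0,"hand":-1},
    {"x":0,"y":0.03,"z":0,"wx":0,"wy":0,"wz":0,"hand":-1},
    {"x":0,"y":0.02,"z":0,"wx":0,"wy":0,"wz":0,"hand":-1},
    {"x":0,"y":0.01,"z":0,"wx":0,"wy":0,"wz":0,"hand":-1}
  ]
}}

```text
time: 11.28
tool_pos: [0.5253, -0.1544, 0.0144]
tool_rot: [0.0, 0.647, 0.762, 0.0]
contact_force: [-1.0, -0.2, 0.7]
gripper_width: 0.007
grasp_force: 0.4
```

Run:
```python
from h import *
m=manip.state();print(m["tool_pos"],jig(m["tool_pos"]),m["contact_force"],m["gripper_width"])
t=grab_frame("top"); s=grab_frame("scene"); cv2.imwrite("pics/t5f.png",t); cv2.imwrite("pics/s5f.png",s)
o=np.zeros((500,800,3),np.uint8)
o[:, :480]=cv2.resize(s[140:265,235:355],None,fx=4,fy=4,interpolation=cv2.INTER_CUBIC);o[:400,480:]=cv2.resize(t[165:265,285:365],None,fx=4,fy=4,interpolation=cv2.INTER_CUBIC)
cv2.imwrite("pics/c5.png",o)
```

```text
[ 0.52528766 -0.15444074  0.01442082] [-9.7  0.2] [-1.02512365 -0.20793472  0.69931518] 0.007197996756392129
```

View pics/c5.png

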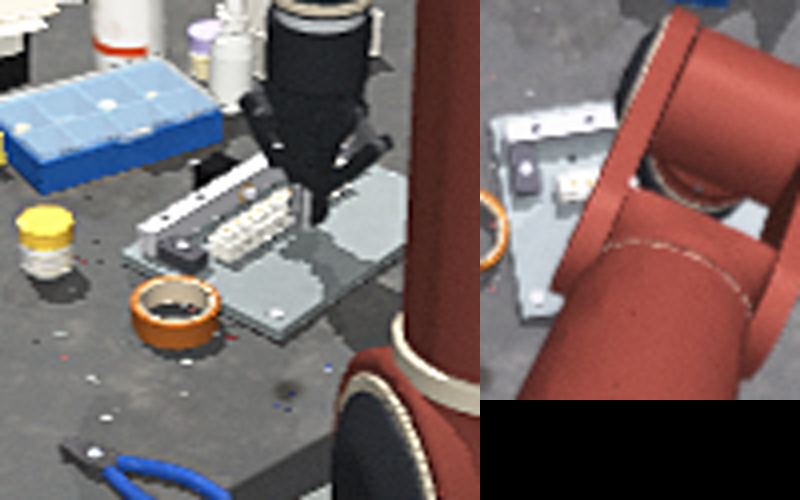

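The strip is moving straight: its left end in the top half, at about (557,186), is still about 10 mm clear of the block at (541,170). The fingers bear on its middle.

>>> {"op": "send_rows", "data": {
  "rows": [
    {"x":0,"y":0.012,"z":0,"wx":0,"wy":0,"wz":0,"hand":-1},
    {"x":0,"y":0.012,"z":0,"wx":0,"wy":0,"wz":0,"hand":-1},
    {"x":0,"y":0.012,"z":0,"wx":0,"wy":0,"wz":0,"hand":-1},
    {"x":0,"y":0.012,"z":0,"wx":0,"wy":0,"wz":0,"hand":-1},
    {"x":0,"y":0.012,"z":0,"wx":0,"wy":0,"wz":0,"hand":-1},
    {"x":0,"y":0.012,"z":0,"wx":0,"wy":0,"wz":0,"hand":-1},
    {"x":0,"y":0.012,"z":0,"wx":0,"wy":0,"wz":0,"hand":-1},
    {"x":0,"y":0.012,"z":0,"wx":0,"wy":0,"wz":0,"hand":-1},
    {"x":0,"y":0.012,"z":0,"wx":0,"wy":0,"wz":0,"hand":-1},
    {"x":0,"y":0.012,"z":0,"wx":0,"wy":0,"wz":0,"hand":-1}
  ]
}}

```text
time: 12.22
tool_pos: [0.5427, -0.1516, 0.0144]
tool_rot: [-0.0, 0.647, 0.762, -0.0]
contact_force: [-1.9, -0.3, 0.5]
gripper_width: -0.003
grasp_force: 0.8
```

Run:
```python
from h import *
m=manip.state();print(m["tool_pos"],jig(m["tool_pos"]),m["contact_force"],m["contact_force"][:2]@e)
```

```text
[ 0.54272142 -0.1515651   0.01440648] [8.  0.3] [-1.93449661 -0.28387179  0.50642336] -1.9549605431212689
```

>>> {"op": "send_rows", "data": {
  "rows": [
    {"x":0,"y":0.003,"z":0,"wx":0,"wy":0,"wz":0,"hand":-1},
    {"x":0,"y":0.003,"z":0,"wx":0,"wy":0,"wz":0,"hand":-1},
    {"x":0,"y":0.003,"z":0,"wx":0,"wy":0,"wz":0,"hand":-1},
    {"x":0,"y":0.003,"z":0,"wx":0,"wy":0,"wz":0,"hand":-1},
    {"x":0,"y":0.003,"z":0,"wx":0,"wy":0,"wz":0,"hand":-1},
    {"x":0,"y":0.003,"z":0,"wx":0,"wy":0,"wz":0,"hand":-1},
    {"x":0,"y":0.003,"z":0,"wx":0,"wy":0,"wz":0,"hand":-1},
    {"x":0,"y":0.003,"z":0,"wx":0,"wy":0,"wz":0,"hand":-1},
    {"x":0,"y":0.003,"z":0,"wx":0,"wy":0,"wz":0,"hand":-1},
    {"x":0,"y":0.003,"z":0,"wx":0,"wy":0,"wz":0,"hand":-1}
  ]
}}

```text
time: 13.05
tool_pos: [0.5468, -0.1508, 0.0143]
tool_rot: [-0.0, 0.647, 0.762, -0.0]
contact_force: [-5.4, -0.4, 2.0]
gripper_width: 0.0
grasp_force: 2.4
```

>>> {"op": "send_rows", "data": {
  "rows": [
    {"x":0,"y":0.002,"z":0,"wx":0,"wy":0,"wz":0,"hand":-1},
    {"x":0,"y":0.002,"z":0,"wx":0,"wy":0,"wz":0,"hand":-1},
    {"x":0,"y":0.002,"z":0,"wx":0,"wy":0,"wz":0,"hand":-1},
    {"x":0,"y":0.002,"z":0,"wx":0,"wy":0,"wz":0,"hand":-1},
    {"x":0,"y":0.002,"z":0,"wx":0,"wy":0,"wz":0,"hand":-1},
    {"x":0,"y":0.002,"z":0,"wx":0,"wy":0,"wz":0,"hand":-1},
    {"x":0,"y":0,"z":0,"wx":0,"wy":0,"wz":0,"hand":-1},
    {"x":0,"y":0,"z":0,"wx":0,"wy":0,"wz":0,"hand":-1},
    {"x":0,"y":0,"z":0,"wx":0,"wy":0,"wz":0,"hand":-1},
    {"x":0,"y":0,"z":0,"wx":0,"wy":0,"wz":0,"hand":-1}
  ]
}}

```text
time: 13.88
tool_pos: [0.5485, -0.1505, 0.0143]
tool_rot: [-0.0, 0.647, 0.762, -0.0]
contact_force: [-5.4, -1.2, 2.3]
gripper_width: 0.002
grasp_force: 2.7
```

Run:
```python
from h import *
m=manip.state();print(m["tool_pos"],jig(m["tool_pos"]),m["contact_force"],m["contact_force"][:2]@e)
```

```text
[ 0.54854174 -0.15053378  0.01433793] [13.9  0.3] [-5.35797976 -1.22687087  2.28147397] -5.485638643395285
```

>>> {"op": "send_rows", "data": {
  "rows": [
    {"x":0,"y":0.002,"z":0,"wx":0,"wy":0,"wz":0,"hand":-1},
    {"x":0,"y":0.002,"z":0,"wx":0,"wy":0,"wz":0,"hand":-1},
    {"x":0,"y":0.002,"z":0,"wx":0,"wy":0,"wz":0,"hand":-1},
    {"x":0,"y":0.001,"z":0,"wx":0,"wy":0,"wz":0,"hand":-1},
    {"x":0,"y":0.001,"z":0,"wx":0,"wy":0,"wz":0,"hand":-1},
    {"x":0,"y":0,"z":0,"wx":0,"wy":0,"wz":0,"hand":-1},
    {"x":0,"y":0,"z":0,"wx":0,"wy":0,"wz":0,"hand":-1},
    {"x":0,"y":0,"z":0,"wx":0,"wy":0,"wz":0,"hand":-1},
    {"x":0,"y":0,"z":0,"wx":0,"wy":0,"wz":0,"hand":-1},
    {"x":0,"y":0,"z":0,"wx":0,"wy":0,"wz":0,"hand":-1}
  ]
}}

```text
time: 14.72
tool_pos: [0.5496, -0.1504, 0.0143]
tool_rot: [-0.0, 0.647, 0.762, -0.0]
contact_force: [-5.2, -0.1, 2.3]
gripper_width: -0.0
grasp_force: 3.0
```

Run:
```python
from h import *
m=manip.state();print(m["tool_pos"],jig(m["tool_pos"]),m["contact_force"],m["contact_force"][:2]@e)
```

```text
[ 0.54958732 -0.15035977  0.01433319] [14.9  0.3] [-5.16635994 -0.14438653  2.30696634] -5.122147103009355
```

>>> {"op": "send_rows", "data": {
  "rows": [
    {"x":0,"y":0.001,"z":0,"wx":0,"wy":0,"wz":0,"hand":-1},
    {"x":0,"y":0.001,"z":0,"wx":0,"wy":0,"wz":0,"hand":-1},
    {"x":0,"y":0.001,"z":0,"wx":0,"wy":0,"wz":0,"hand":-1},
    {"x":0,"y":0.001,"z":0,"wx":0,"wy":0,"wz":0,"hand":-1},
    {"x":0,"y":0.001,"z":0,"wx":0,"wy":0,"wz":0,"hand":-1},
    {"x":0,"y":0.001,"z":0,"wx":0,"wy":0,"wz":0,"hand":-1},
    {"x":0,"y":0,"z":0,"wx":0,"wy":0,"wz":0,"hand":-1},
    {"x":0,"y":0,"z":0,"wx":0,"wy":0,"wz":0,"hand":-1},
    {"x":0,"y":0,"z":0,"wx":0,"wy":0,"wz":0,"hand":-1},
    {"x":0,"y":0,"z":0,"wx":0,"wy":0,"wz":0,"hand":-1}
  ]
}}

```text
time: 15.55
tool_pos: [0.5503, -0.1502, 0.0143]
tool_rot: [-0.001, 0.647, 0.762, -0.0]
contact_force: [-6.5, -0.7, 2.7]
gripper_width: -0.002
grasp_force: 3.2
```

Run:
```python
from h import *
m=manip.state();print(m["tool_pos"],jig(m["tool_pos"]),m["contact_force"],m["contact_force"][:2]@e)
```

```text
[ 0.55033155 -0.15023738  0.01427404] [15.7  0.3] [-6.54976342 -0.68934412  2.71165117] -6.5752692259045595
```

>>> {"op": "send_rows", "data": {
  "rows": [
    {"x":0,"y":0.001,"z":0,"wx":0,"wy":0,"wz":0,"hand":-1},
    {"x":0,"y":0.001,"z":0,"wx":0,"wy":0,"wz":0,"hand":-1},
    {"x":0,"y":0.001,"z":0,"wx":0,"wy":0,"wz":0,"hand":-1},
    {"x":0,"y":0.001,"z":0,"wx":0,"wy":0,"wz":0,"hand":-1},
    {"x":0,"y":0.001,"z":0,"wx":0,"wy":0,"wz":0,"hand":-1},
    {"x":0,"y":0.001,"z":0,"wx":0,"wy":0,"wz":0,"hand":-1},
    {"x":0,"y":0,"z":0,"wx":0,"wy":0,"wz":0,"hand":-1},
    {"x":0,"y":0,"z":0,"wx":0,"wy":0,"wz":0,"hand":-1},
    {"x":0,"y":0,"z":0,"wx":0,"wy":0,"wz":0,"hand":-1},
    {"x":0,"y":0,"z":0,"wx":0,"wy":0,"wz":0,"hand":-1}
  ]
}}

```text
time: 16.38
tool_pos: [0.5511, -0.1501, 0.0143]
tool_rot: [-0.001, 0.647, 0.762, -0.0]
contact_force: [-6.8, -1.6, 3.2]
gripper_width: 0.001
grasp_force: 3.4
```

Run:
```python
from h import *
m=manip.state();print(m["tool_pos"],jig(m["tool_pos"]),m["contact_force"],m["contact_force"][:2]@e)
```

```text
[ 0.55114101 -0.15010145  0.01429174] [16.5  0.3] [-6.82095649 -1.57812552  3.17829921] -6.9860917782518905
```

```bash
cat >> h.py <<'E'
def avg(k=12):
    F=[];T=[]
    for i in range(k):
        im=grab_frame("scene"); m=manip.state();F.append(m["contact_force"]);T.append(m["ft_torque"])
    F=np.mean(F,0);T=np.mean(T,0); print("t",m["time"],"jig",jig(m["tool_pos"]),"z",m["tool_pos"][2],"push %.2f side %.2f up %.2f"%(-F[:2]@e,F[:2]@n,F[2]),"torque about e,n,z",T[:2]@e,T[:2]@n,T[2]); return im
E
python3 - <<'E'
from h import *
s=avg(); cv2.imwrite("pics/s6f.png",s)
E
```

```text
t 16.9833 jig [16.5  0.3] z 0.014271280592584284 push 6.98 side -0.33 up 3.27 torque about e,n,z -0.009051666705409227 1.0361308808061598 0.004293653822316513
```

>>> {"op": "send_rows", "data": {
  "rows": [
    {"x":0,"y":0.001,"z":0,"wx":0,"wy":0,"wz":0,"hand":-1},
    {"x":0,"y":0.001,"z":0,"wx":0,"wy":0,"wz":0,"hand":-1},
    {"x":0,"y":0.001,"z":0,"wx":0,"wy":0,"wz":0,"hand":-1},
    {"x":0,"y":0.001,"z":0,"wx":0,"wy":0,"wz":0,"hand":-1},
    {"x":0,"y":0.001,"z":0,"wx":0,"wy":0,"wz":0,"hand":-1},
    {"x":0,"y":0.001,"z":0,"wx":0,"wy":0,"wz":0,"hand":-1},
    {"x":0,"y":0.001,"z":0,"wx":0,"wy":0,"wz":0,"hand":-1},
    {"x":0,"y":0,"z":0,"wx":0,"wy":0,"wz":0,"hand":-1},
    {"x":0,"y":0,"z":0,"wx":0,"wy":0,"wz":0,"hand":-1},
    {"x":0,"y":0,"z":0,"wx":0,"wy":0,"wz":0,"hand":-1}
  ]
}}

```text
time: 17.82
tool_pos: [0.552, -0.15, 0.0142]
tool_rot: [-0.001, 0.647, 0.762, -0.001]
contact_force: [-6.7, 0.3, 2.9]
gripper_width: -0.003
grasp_force: 3.6
```

```bash
python3 -c "
from h import *
avg(4)"
```

```text
t 18.0167 jig [17.4  0.4] z 0.014236368085839824 push 7.16 side -0.10 up 3.50 torque about e,n,z -0.00884994141116755 1.1322231342644387 -0.032166847251964226
```

>>> {"op": "send_rows", "data": {
  "rows": [
    {"x":0,"y":0.001,"z":0,"wx":0,"wy":0,"wz":0,"hand":-1},
    {"x":0,"y":0.001,"z":0,"wx":0,"wy":0,"wz":0,"hand":-1},
    {"x":0,"y":0.001,"z":0,"wx":0,"wy":0,"wz":0,"hand":-1},
    {"x":0,"y":0.001,"z":0,"wx":0,"wy":0,"wz":0,"hand":-1},
    {"x":0,"y":0.001,"z":0,"wx":0,"wy":0,"wz":0,"hand":-1},
    {"x":0,"y":0.001,"z":0,"wx":0,"wy":0,"wz":0,"hand":-1},
    {"x":0,"y":0.001,"z":0,"wx":0,"wy":0,"wz":0,"hand":-1},
    {"x":0,"y":0,"z":0,"wx":0,"wy":0,"wz":0,"hand":-1},
    {"x":0,"y":0,"z":0,"wx":0,"wy":0,"wz":0,"hand":-1},
    {"x":0,"y":0,"z":0,"wx":0,"wy":0,"wz":0,"hand":-1}
  ]
}}

```text
time: 18.85
tool_pos: [0.5527, -0.1499, 0.0141]
tool_rot: [-0.001, 0.647, 0.762, -0.001]
contact_force: [-7.7, -1.2, 4.3]
gripper_width: 0.001
grasp_force: 4.2
```

```bash
python3 -c "
from h import *
avg(4)"
```

```text
t 19.05 jig [18.   0.3] z 0.014142262645034355 push 8.18 side -0.17 up 4.17 torque about e,n,z -0.06747459103546875 1.3060649170723961 -0.010270036868490812
```

>>> {"op": "send_rows", "data": {
  "rows": [
    {"x":0,"y":0.001,"z":0,"wx":0,"wy":0,"wz":0,"hand":-1},
    {"x":0,"y":0.001,"z":0,"wx":0,"wy":0,"wz":0,"hand":-1},
    {"x":0,"y":0.001,"z":0,"wx":0,"wy":0,"wz":0,"hand":-1},
    {"x":0,"y":0.001,"z":0,"wx":0,"wy":0,"wz":0,"hand":-1},
    {"x":0,"y":0.001,"z":0,"wx":0,"wy":0,"wz":0,"hand":-1},
    {"x":0,"y":0.001,"z":0,"wx":0,"wy":0,"wz":0,"hand":-1},
    {"x":0,"y":0.001,"z":0,"wx":0,"wy":0,"wz":0,"hand":-1},
    {"x":0,"y":0,"z":0,"wx":0,"wy":0,"wz":0,"hand":-1},
    {"x":0,"y":0,"z":0,"wx":0,"wy":0,"wz":0,"hand":-1},
    {"x":0,"y":0,"z":0,"wx":0,"wy":0,"wz":0,"hand":-1}
  ]
}}

```text
time: 19.88
tool_pos: [0.5528, -0.1499, 0.0141]
tool_rot: [-0.002, 0.647, 0.762, -0.002]
contact_force: [-11.5, -2.5, 5.9]
gripper_width: -0.006
grasp_force: 6.0
```

```bash
python3 -c "
from h import *
avg(4)"
```

```text
t 20.0833 jig [18.2  0.3] z 0.014130022767120987 push 12.08 side -0.29 up 6.66 torque about e,n,z -0.08129141088065561 1.8636765363151435 0.01560559178980127
```

Run:
```python
from h import *
t=grab_frame("top"); s=grab_frame("scene"); cv2.imwrite("pics/t7f.png",t); cv2.imwrite("pics/s7f.png",s)
o=np.zeros((560,800,3),np.uint8)
o[:420,:]=cv2.resize(s[160:220,260:360],(800,480),interpolation=cv2.INTER_CUBIC)[:420]
o[420:,:400]=cv2.resize(t[187:222,285:385],(400,140),interpolation=cv2.INTER_CUBIC)
cv2.imwrite("pics/c7.png",o)
```

```text
(no output)
```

View pics/c7.png

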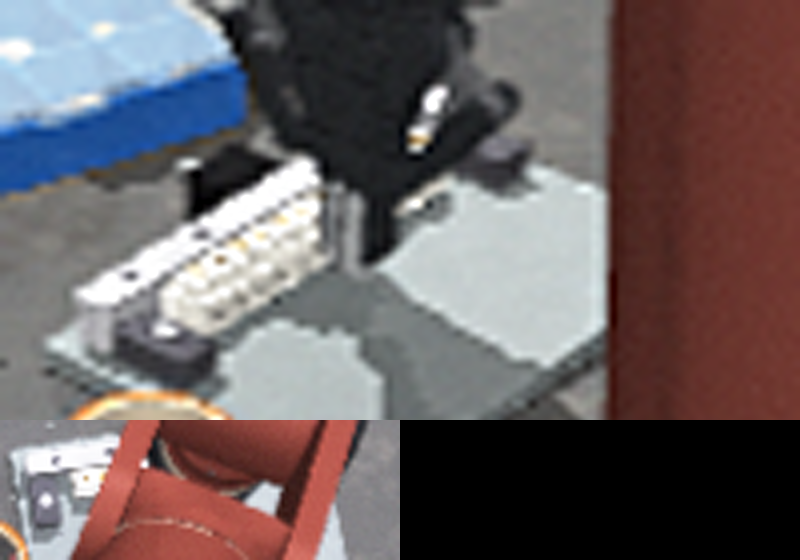

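The last crop shows the strip parallel and tight to the fence, with its ridge from about (165,283) to (320,190) alongside the fence edge. Both ends are between the blocks and the fingers bear on its middle. The push is steady at about 12 N.

```bash
python3 -c "
from h import *
from plant import job_done
avg(6); print(job_done())"
```

```text
t 20.4833 jig [18.1  0.3] z 0.014096369843079729 push 11.87 side -0.45 up 6.24 torque about e,n,z -0.08593134265689356 1.8351724900696493 -0.006310445933558139
the job is handed in; nothing more can be done
None
```

The job is handed in at 20.5 s: the strip lies on the jig plate between the end blocks, pressed against the fence with a steady push of about 12 N. The last picture and the sharp rise in push force as it stopped both indicate it is flush with the plunger in, though I had no direct plunger reading.

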